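# Point out the check standard, then close the sample drawer and start the run

### The job

The colleague entering the run list needs to see where the check standard sits: point it out by holding the fingertips straight down, a centimetre or two above the middle of the red cap of the vial in the open sample drawer, for about two seconds, without touching any vial and without coming down over another one. Then push the drawer gently with the fingertips until it is fully home, and press the green start key on top of the autosampler right down and let it go. Leave the red stop key and everything else on and around the instrument alone.

Things in the scene. Friction and masses are not known exactly. Their poses are not given: they have to be found in the camera images.
- autosampler: fixed white bench instrument, 320 mm wide (its y), 360 mm deep (its x). Origin: centre of its underside, on the bench; x points in from its front to its rear. Its flat deck, 113 mm high over the front 220 mm, carries display and keys; the injector housing behind is 223 mm high. The sample drawer is at the front, under the deck
- drawer (a joint): the sample drawer's slide in m: 0 = pulled out 120 mm (as it starts), 0.120 = fully home, its front panel flush with the front edge of the deck. It slides in along the autosampler's +x against about 3 N of friction; no spring or latch: it stays where it is left
- drawer_front (a point): middle of the outer face of the drawer's front panel, 55 mm above the bench; moves with the drawer; axes as the autosampler's. Panel 316 mm wide, 14 mm thick, from 15 to 95 mm above the bench. Behind it a metal plate, top 57 mm above the bench, has 2 rows of 4 wells 42 mm apart (first row 38 mm behind the outer face), six with vials in
- start_key (a joint): travel of the green start key in m: 0 = up, 0.005 = fully down; it is pressed straight down against a spring, about 4 N when fully down, and springs back when let go
- start_key_top (a point): middle of the top of the round green start key (28 mm in diameter) on the autosampler's deck near its front edge, about 134 mm above the bench; it stands 9 mm out of a grey ring 44 mm in diameter
- stop_key (a joint): travel of the red stop key in m: 0 = up, 0.005 = fully down; same kind of key
- stop_key_top (a point): middle of the top of the round red stop key (28 mm in diameter), 65 mm beside the green one
- vial_red: the check standard: amber glass vial with a red screw cap, standing upright in one of the drawer's wells (any of them); 25 mm in diameter, cap 24 mm in diameter, 58 mm tall over all. Origin: centre of its underside; z up its axis, so the middle of the cap's top lies 58 mm above the origin, about 88 mm above the bench
- vial_blue1: a sample: amber glass vial with a blue screw cap, standing upright in one of the drawer's wells (any of them); 25 mm in diameter, cap 24 mm in diameter, 58 mm tall over all. Origin: centre of its underside; z up its axis, so the middle of the cap's top lies 58 mm above the origin, about 88 mm above the bench
- vial_blue2: a sample: amber glass vial with a blue screw cap, standing upright in one of the drawer's wells (any of them); 25 mm in diameter, cap 24 mm in diameter, 58 mm tall over all. Origin: centre of its underside; z up its axis, so the middle of the cap's top lies 58 mm above the origin, about 88 mm above the bench
- vial_blue3: a sample: amber glass vial with a blue screw cap, standing upright in one of the drawer's wells (any of them); 25 mm in diameter, cap 24 mm in diameter, 58 mm tall over all. Origin: centre of its underside; z up its axis, so the middle of the cap's top lies 58 mm above the origin, about 88 mm above the bench
- vial_white1: a sample: amber glass vial with a white screw cap, standing upright in one of the drawer's wells (any of them); 25 mm in diameter, cap 24 mm in diameter, 58 mm tall over all. Origin: centre of its underside; z up its axis, so the middle of the cap's top lies 58 mm above the origin, about 88 mm above the bench
- vial_white2: a sample: amber glass vial with a white screw cap, standing upright in one of the drawer's wells (any of them); 25 mm in diameter, cap 24 mm in diameter, 58 mm tall over all. Origin: centre of its underside; z up its axis, so the middle of the cap's top lies 58 mm above the origin, about 88 mm above the bench
- vial_box: small open cardboard box (86 x 60 mm) of spare blue-capped vials, about 60 mm tall in all, standing on the autosampler's deck. Origin: centre of its underside
- rinse_bottle: white plastic bottle with a red cap, 66 mm in diameter, 170 mm tall, on the bench. Origin: centre of its underside
- amber_jar: amber jar with a blue cap, 72 mm in diameter, 100 mm tall, on the bench. Origin: centre of its underside
- beaker: glass beaker, 68 mm in diameter, 90 mm tall, on the bench. Origin: centre of its underside
- pen_mug: white mug with three pens in it, 80 mm in diameter, 145 mm tall with the pens, on the bench. Origin: centre of its underside
- mouse: black computer mouse, 105 x 60 x 22 mm, on the bench. Origin: centre of its underside
- notepad: pad of paper, 105 x 150 x 14 mm, on the bench. Origin: centre of its underside

How it is judged:
By the outcome, as a careful person would: the job done as asked, in the order asked, and still so for the second after the job is handed in, with the robot touching nothing.
It also fails if it takes over 51 s, if anything falls off the work surface, if the arm or the gripper's body presses on something with over 40 N, if the wrist force passes 120 N, or if a joint passes its speed limit or range.

### The arm

A 7-joint arm with a two-finger parallel gripper is mounted at the origin on the work surface. World frame = base frame: x ahead of the robot, y to its left, z up, the work surface at z = 0. Lengths are in m, angles in rad, forces in N, time in s.
With the tool pointing down it reaches from about 0.425 to 0.925 m from the base axis. Payload 6.8 kg.
Tool frame: the origin (TCP) lies at the centre of the arm's flange, where the gripper is bolted on; the fingertips stand 173 mm ahead of it and the grasp point (between the pads) lies 155 mm ahead of it (r.hold_point_z is the distance from the TCP to the grasp point, in m); z points along the fingers, x is the direction in which the jaws open and shut, and the axes are right-handed (so a half turn about z gives the same grasp; the last joint's range is limited). The gripper opens to 85 mm and grips with 20 to 120 N. Pads are 22 mm wide; open, the fingers measure 114 mm over their backs; the gripper's body (76 mm by 85 mm) begins 54 mm behind the grasp point. The pads swing forward as they close: fully open they stand 13 mm farther back than shut.
Start: joints at [1.096, 0.477, 0.022, 1.555, -0.011, 1.109, -0.083], TCP at [0.242, -0.63, 0.405] pointing down, gripper open.
Joint ranges: [-2.96, 2.96], [-0.34, 2.1], [-1.41, 1.46], [0.24, 2.44], [-1.37, 4.51], [0.17, 1.92], [-2.96, 2.96]. Speed limits (rad/s): [2.39, 2.39, 3.14, 3.14, 3.14, 3.14, 3.14].

### API

Orientations are given as a rotation vector (axis times angle).
In Python, from bench import r gives the robot as it stands.
- The arm moves only by the tool apply_moves, never from a script. Its arguments are lists of equal length, an entry for each row: "dp": the shift along the tool's x, y, z scaled (see below), a list of three; "twist": the turn, a rotation vector about the tool's x, y, z scaled (see below), a list of three; "jaw": the closure in counts, from 0 (fully open) to 255 (shut). In form: {"dp": [[x, y, z], ...], "twist": [[rx, ry, rz], ...], "jaw": [jaw, ...]}. A call has 1 to 20 rows; each row shifts and turns the pose as measured when the row begins, along the tool's axes as they then stand; what a row does not reach is not made up. The controller multiplies each number of a shift by 12 cm and each number of a turn by 120 degrees. A row lasts 1/10 s, in which the tool goes at most 50 mm and 8.59 degrees, less where a joint would pass 70% of its speed; a pose out of reach is approached as far as the arm can. A call with a number of a shift or a turn outside -1 to 1 is refused whole. A call with a gripper value outside its range is refused whole. The fingers move at their own pace and stop on an object; "grip_force" is the grip in N (left out, the last holds). Time passes only in rows, so rows that do not move let the fingers close. It gives the time, the measured TCP pose, the force and the opening at its end, in the units of the state.
- r.get_obs(): the state, without advancing time (a new reading comes with each control period).
- r.grab_frame(name): name is "side" or "top" or "wrist"; returns a dict with "color" (400x640x3 uint8, red, green, blue), "z_map" (400x640 float32, m along the optical axis (not along the pixel's ray), 0 where there is no reading), "intrinsics" (3x3 intrinsics, pixels), "dist_coeffs" ([k1, k2, p1, p2, k3] as OpenCV has them; the pictures are not rectified), "R" (3x3) and "t" (3): a world point X has camera coordinates R X + t; the wrist camera has in their place "hand_eye" (4x4, takes a point from camera to tool coordinates, whose origin is the TCP and whose axes are the tool frame's). Camera axes: x right, y down, z forward; pixel columns grow to the right and rows downward; lengths in m; the calibration is good to about 2 mm. A picture is of the moment at which its call begins: read the wrist's pose just before it.
- r.hand_in(): hands the job in, once; it reports no verdict.
The state is a dict: "clock": time; "joints": joint angles; "qvel": joint speeds; "tau": joint torques, N m; "tcp_pos": TCP position; "orientation": TCP orientation; "contact_force": force on the tool from outside, world axes, zero at the start; "moment": the same for the moment, N m; "grip_width": finger opening in m.
Only numpy, scipy, OpenCV 4.12 (cv2) and the standard library are available. Lean on these libraries where they do the work, as an engineer would, in place of code of your own. Each camera call takes 0.05 s, during which the arm holds its last target.

## Working session

There is one attempt and no reset: what is moved stays moved. The work goes in short steps, Python scripts to look and compute and a tool call to move; the robot and the scene stay as the last step left them, time stands still between calls to the robot, and variables do not carry over. Pictures are saved under pics/ and viewed, and the job is handed in when it is done.

Besides the shell and the picture viewer there is one more tool, called after ">>>" as name(argument=value, ...) on one line, values as JSON. apply_moves: Moves the arm, as the interface text tells. Shifts and turns lie within -1 to 1; 1 stands for 12 cm of shift or 120 degrees of turn. Its arguments: {"type":"object","properties":{"dp":{"type":"array"},"twist":{"type":"array"},"jaw":{"type":"array"},"grip_force":{"type":"number"}},"required":["dp","twist","jaw"]}

```bash
ls; mkdir -p pics
python3 - <<'E'
from bench import r
import cv2
print(r.get_obs())
for n in ["top","side","wrist"]:
    f=r.grab_frame(n)
    cv2.imwrite(f"pics/{n}0.png",f["color"][:,:,::-1])
    import pickle; pickle.dump(f,open(f"{n}0.pkl","wb"))
    print(n,f["intrinsics"],f["dist_coeffs"],f.get("R"),f.get("t"),f.get("hand_eye"))
E
```

```text
pics
{'clock': 0.0, 'joints': array([ 1.09589003,  0.47781651,  0.02235725,  1.55645722, -0.01148969,
        1.10928225, -0.08314697]), 'qvel': array([-3.10527712e-05,  8.57056100e-04, -2.84560607e-04, -1.50225146e-03,
        9.17902397e-04, -5.35252756e-04,  1.96296955e-04]), 'tau': array([-1.05639996e-03, -5.96449506e+01,  1.60720691e+00, -2.81198376e+01,
        1.23536252e-02,  9.36062570e-03,  2.28302275e-05]), 'tcp_pos': array([ 0.24197932, -0.62984287,  0.40371232]), 'orientation': array([-2.58854248e+00,  1.77857815e+00,  2.50363688e-03]), 'contact_force': array([-0.71292485,  0.11421014, -0.6008191 ]), 'moment': array([0.04496086, 0.01371808, 0.0104606 ]), 'grip_width': 0.08526763990020478}
top [[450.94401923   0.         317.38384856]
 [  0.         450.94401923 194.48783033]
 [  0.           0.           1.        ]] [-0.10812074  0.          0.          0.          0.        ] [[ 1.39054210e-02 -9.99902855e-01  9.59378296e-04]
 [-9.86722975e-01 -1.38773915e-02 -1.61818382e-01]
 [ 1.61815975e-01  1.30351211e-03 -9.86820090e-01]] [-0.04700054  0.55616716  1.4074946 ] None
side [[367.81556365   0.         318.67376196]
 [  0.         367.81556365 196.76050315]
 [  0.           0.           1.        ]] [-0.08530483  0.          0.          0.          0.        ] [[-0.94360145 -0.33056731  0.01848123]
 [-0.22382806  0.59579263 -0.77131844]
 [ 0.24396168 -0.73195382 -0.63618103]] [0.51815015 0.23573409 1.01203733] None
wrist [[313.54780454   0.         320.09187458]
 [  0.         313.54780454 195.99525325]
 [  0.           0.           1.        ]] [-0.04039162  0.          0.          0.          0.        ] None None [[ 9.99999518e-01 -5.52732684e-04 -8.11527656e-04 -9.20204354e-04]
 [ 7.56797562e-04  9.60470466e-01  2.78380874e-01 -6.99901993e-02]
 [ 6.25578138e-04 -2.78381354e-01  9.60470421e-01  3.06071614e-02]
 [ 0.00000000e+00  0.00000000e+00  0.00000000e+00  1.00000000e+00]]
```

View pics/top0.png

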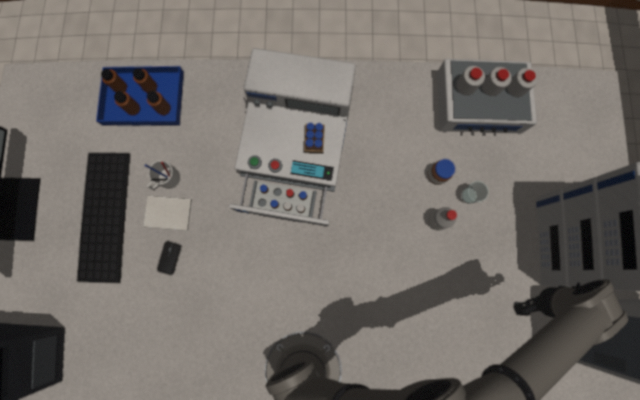

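View pics/side0.png

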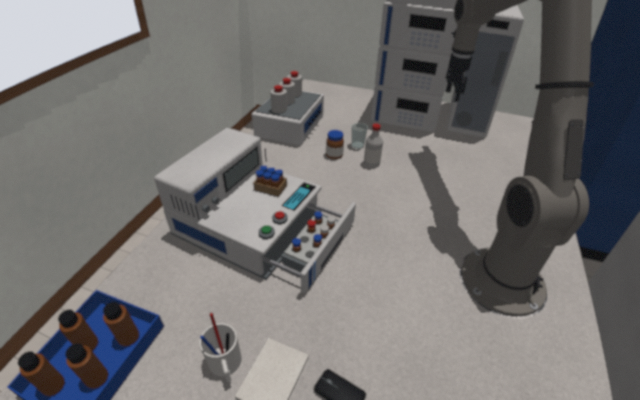

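View pics/wrist0.png

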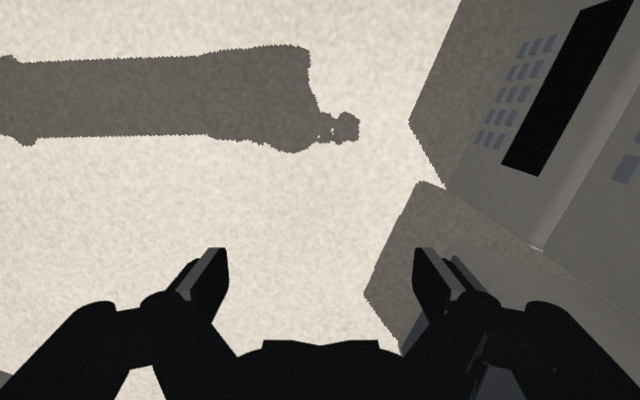

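```bash
cat > h.py <<'E'
import numpy as np,cv2,pickle
def unproj(f,u,v,z=None,plane=None,T=None):
    p=cv2.undistortPoints(np.array([[[u,v]]],float),f["intrinsics"],f["dist_coeffs"])[0,0]
    d=np.array([p[0],p[1],1.])
    if T is None: R=f["R"].T; o=-R@f["t"]
    else: R=T[:3,:3]; o=T[:3,3]
    w=R@d
    if plane is not None: return o+w*(plane-o[2])/w[2]
    return o+w*z
E
python3 - <<'E'
import pickle,cv2
f=pickle.load(open("top0.pkl","rb"));c=f["color"][140:230,225:355,::-1]
cv2.imwrite("pics/c1.png",cv2.resize(c,None,fx=6,fy=6,interpolation=cv2.INTER_CUBIC))
f=pickle.load(open("side0.pkl","rb"));c=f["color"][190:290,250:370,::-1]
cv2.imwrite("pics/c2.png",cv2.resize(c,None,fx=6,fy=6,interpolation=cv2.INTER_CUBIC))
E
```

```text
(no output)
```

View pics/c1.png

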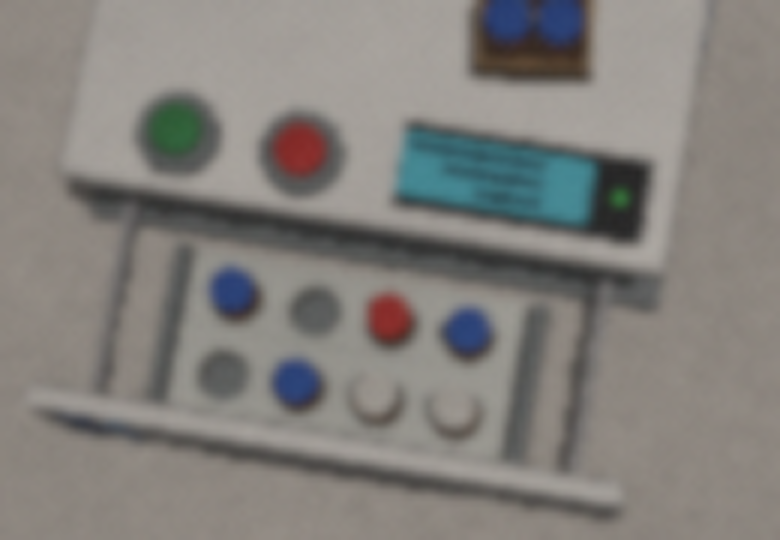

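View pics/c2.png

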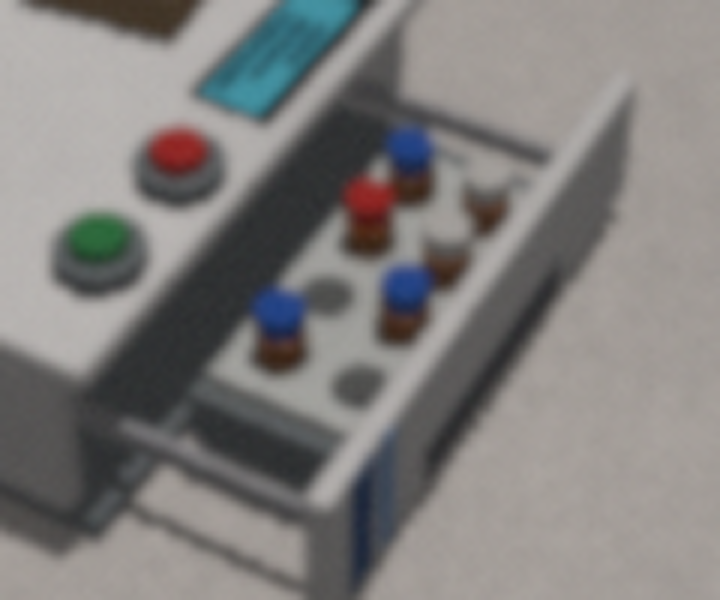

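Run:
```python
import pickle,numpy as np
from h import *
f=pickle.load(open("top0.pkl","rb"));g=pickle.load(open("side0.pkl","rb"))
P=lambda U,V,pl:unproj(f,(U+.5)/6-.5+225,(V+.5)/6-.5+140,plane=pl)
Q=lambda U,V,pl:unproj(g,(U+.5)/6-.5+250,(V+.5)/6-.5+190,plane=pl)
np.set_printoptions(precision=4,suppress=True)
for n,a,b,pl in [("red",(389,317),(370,190),.088),("blueL",(234,291),(280,306),.088),("blueR",(467,332),(409,145),.088),("bF",(296,382),(406,282),.088),("start",(175,128),(98,236),.134),("stop",(299,150),(179,150),.134)]:
    print(n,P(*a,pl),Q(*b,pl))
for n,a in [("panelL",(33,398)),("panelR",(618,500))]: print(n,P(*a,.095))
for n,a in [("deckL",(68,178)),("deckR",(664,270))]: print(n,P(*a,.113))
```

```text
red [0.5551 0.0483 0.088 ] [0.5574 0.046  0.088 ]
blueL [0.5678 0.1298 0.088 ] [0.5692 0.132  0.088 ]
blueR [0.5478 0.0075 0.088 ] [0.5505 0.0091 0.088 ]
bF [0.5202 0.0959 0.088 ] [0.5207 0.0979 0.088 ]
start [0.6438 0.1573 0.134 ] [0.6424 0.1612 0.134 ]
stop [0.6331 0.0934 0.134 ] [0.6319 0.0974 0.134 ]
panelL [0.5088 0.2316 0.095 ]
panelR [ 0.4603 -0.0719  0.095 ]
deckL [0.6216 0.2151 0.113 ]
deckR [ 0.5774 -0.0939  0.113 ]
```

```bash
cat >> h.py <<'E'
from scipy.spatial.transform import Rotation as Ro
np.set_printoptions(precision=4,suppress=True)
A=np.deg2rad(-9.1)
ix=np.array([np.cos(A),np.sin(A),0]); iy=np.array([-np.sin(A),np.cos(A),0])
def want(s):
    x=s*iy; z=np.array([0,0,-1.]); return np.stack([x,np.cross(z,x),z],1)
def plan(o,tip=None,reach=.173,s=1):
    R=Ro.from_rotvec(o["orientation"]).as_matrix()
    print("t",o["clock"],"tcp",o["tcp_pos"],"F",o["contact_force"],"grip",o["grip_width"],"tip",o["tcp_pos"]+R[:,2]*reach)
    tw=Ro.from_matrix(R.T@want(s)).as_rotvec(); print("twist units",tw/np.deg2rad(120),"deg",np.rad2deg(tw))
    if tip is not None:
        d=np.array(tip)-(o["tcp_pos"]+R[:,2]*reach); print("world d",d,"tool d",R.T@d,"units",R.T@d/.12)
        print("units in wanted frame",want(s).T@d/.12)
E
python3 - <<'E'
from h import *
from bench import r
o=r.get_obs()
for s in (1,-1): plan(o,[.556,.0475,.23],s=s)
print(Ro.from_rotvec(o["orientation"]).as_matrix())
E
```

```text
t 0.15 tcp [ 0.242  -0.6299  0.404 ] F [-0.0562  0.2734  0.5656] grip 0.08526578637565195 tip [ 0.2419 -0.6297  0.231 ]
twist units [-0.0008  0.0003 -1.249 ] deg [  -0.0983    0.0338 -149.8812]
world d [ 0.3141  0.6772 -0.001 ] tool d [-0.5195 -0.5361  0.0016] units [-4.3291 -4.4673  0.0135]
units in wanted frame [5.9862 1.6918 0.0081]
t 0.15 tcp [ 0.242  -0.6299  0.404 ] F [-0.0562  0.2734  0.5656] grip 0.08526578637565195 tip [ 0.2419 -0.6297  0.231 ]
twist units [0.0002 0.0006 0.251 ] deg [ 0.0252  0.0734 30.1188]
world d [ 0.3141  0.6772 -0.001 ] tool d [-0.5195 -0.5361  0.0016] units [-4.3291 -4.4673  0.0135]
units in wanted frame [-5.9862 -1.6918  0.0081]
[[ 0.3587 -0.9335 -0.0006]
 [-0.9335 -0.3587  0.0012]
 [-0.0013  0.0001 -1.    ]]
```

>>> apply_moves(dp=[[0, 0, 0], [0, 0, 0], [0, 0, 0], [0, 0, 0], [0, 0, 0], [0, 0, 0]], twist=[[0, 0, 0.042], [0, 0, 0.042], [0, 0, 0.042], [0, 0, 0.042], [0, 0, 0.042], [0, 0, 0.042]], jaw=[255, 255, 255, 255, 255, 255])

```text
clock: 0.75
tcp_pos: [0.2415, -0.6292, 0.4012]
orientation: [-2.011, 2.411, 0.01]
contact_force: [0.3, 0.3, -0.2]
grip_width: 0.0002
```

Run:
```python
from h import *
from bench import r
plan(r.get_obs(),[.556,.0475,.23],s=-1)
```

```text
t 0.75 tcp [ 0.2415 -0.6292  0.4012] F [ 0.3051  0.3076 -0.2253] grip 0.00022416455211072308 tip [ 0.2411 -0.6282  0.2282]
twist units [ 0.0016  0.0026 -0.0105] deg [ 0.1946  0.3122 -1.2608]
world d [0.3149 0.6757 0.0018] tool d [-0.7213 -0.1882  0.0015] units [-6.0109 -1.5686  0.0125]
units in wanted frame [-5.9749 -1.7005 -0.0146]
```

>>> apply_moves(dp=[[-0.15, -0.05, -0.02], [-0.3, -0.085, -0.02], [-0.3, -0.085, -0.02], [-0.3, -0.085, -0.02], [-0.3, -0.085, -0.02], [-0.3, -0.085, -0.02], [-0.3, -0.085, -0.02], [-0.3, -0.085, -0.02], [-0.3, -0.085, -0.02], [-0.3, -0.085, -0.02], [-0.3, -0.085, -0.02], [-0.3, -0.085, -0.02], [-0.3, -0.085, -0.02], [-0.3, -0.085, -0.02], [-0.3, -0.085, -0.02], [-0.3, -0.085, -0.02]], twist=[[0, 0, -0.01], [0, 0, 0], [0, 0, 0], [0, 0, 0], [0, 0, 0], [0, 0, 0], [0, 0, 0], [0, 0, 0], [0, 0, 0], [0, 0, 0], [0, 0, 0], [0, 0, 0], [0, 0, 0], [0, 0, 0], [0, 0, 0], [0, 0, 0]], jaw=[255, 255, 255, 255, 255, 255, 255, 255, 255, 255, 255, 255, 255, 255, 255, 255])

```text
clock: 2.35
tcp_pos: [0.4813, -0.0647, 0.4427]
orientation: [2.094, -2.342, -0.011]
contact_force: [0.4, -0.3, 0.0]
grip_width: 0.0001
```

Run:
```python
from h import *
from bench import r
plan(r.get_obs(),[.556,.0475,.23],s=-1)
```

```text
t 2.35 tcp [ 0.4813 -0.0647  0.4427] F [ 0.3726 -0.3358  0.0379] grip 6.246493081452969e-05 tip [ 0.4805 -0.0638  0.2697]
twist units [0.0026 0.0021 0.0225] deg [0.3133 0.2507 2.6961]
world d [ 0.0755  0.1113 -0.0397] tool d [-0.1188 -0.0628  0.0399] units [-0.9903 -0.5235  0.3328]
units in wanted frame [-1.0152 -0.4745  0.3312]
```

>>> apply_moves(dp=[[-0.28, -0.14, 0], [-0.28, -0.14, 0], [-0.2, -0.1, 0], [-0.12, -0.06, 0], [-0.05, -0.03, 0], [0, 0, 0], [0, 0, 0]], twist=[[0, 0, 0.022], [0, 0, 0], [0, 0, 0], [0, 0, 0], [0, 0, 0], [0, 0, 0], [0, 0, 0]], jaw=[255, 255, 255, 255, 255, 255, 255])

```text
clock: 3.05
tcp_pos: [0.5508, 0.0522, 0.4438]
orientation: [2.069, -2.364, -0.011]
contact_force: [-0.5, -0.4, -0.5]
grip_width: -0.0001
```

Run:
```python
from h import *
from bench import r
o=r.get_obs()
plan(o,[.556,.0475,.18],s=-1)
T=np.eye(4);T[:3,:3]=Ro.from_rotvec(o["orientation"]).as_matrix();T[:3,3]=o["tcp_pos"]
for n in ["wrist","side"]:
    f=r.grab_frame(n)
    if n=="wrist": f["T"]=T@f["hand_eye"]
    pickle.dump(f,open(f"{n}1.pkl","wb"))
    cv2.imwrite(f"pics/{n}1.png",f["color"][:,:,::-1])
```

```text
t 3.05 tcp [0.5508 0.0522 0.4438] F [-0.528  -0.3849 -0.4656] grip -6.319494649293284e-05 tip [0.55   0.0531 0.2708]
twist units [0.0026 0.0019 0.0124] deg [0.3111 0.2333 1.491 ]
world d [ 0.006  -0.0056 -0.0908] tool d [ 0.0051 -0.0072  0.0907] units [ 0.0425 -0.0597  0.7558]
units in wanted frame [ 0.038  -0.0566  0.7563]
```

View pics/wrist1.png

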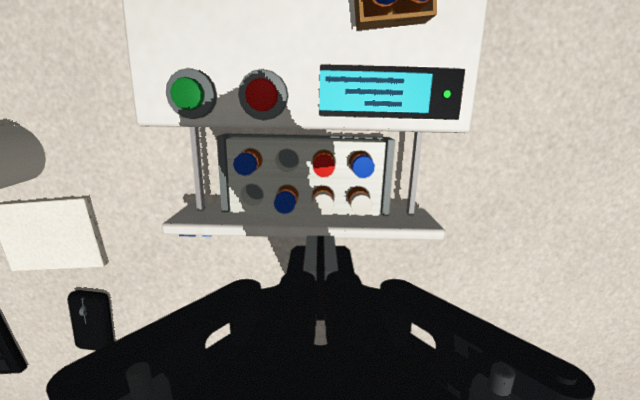

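View pics/side1.png

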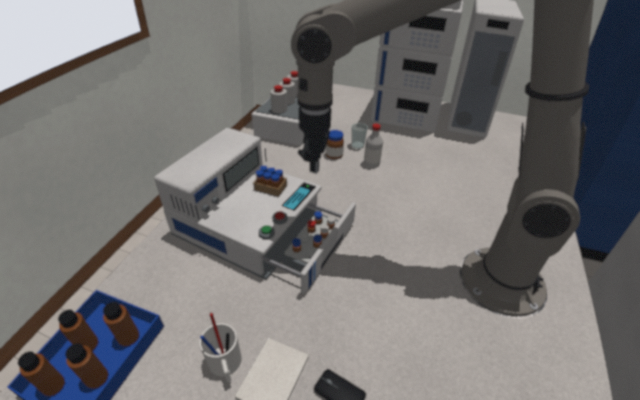

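Run:
```python
from h import *
f=pickle.load(open("wrist1.pkl","rb"))
c=f["color"][60:260,150:460,::-1]
c=cv2.convertScaleAbs(c,alpha=1.3,beta=20)
cv2.imwrite("pics/c3.png",cv2.resize(c,(775,500),interpolation=cv2.INTER_CUBIC))
X=np.linalg.inv(f["hand_eye"])
for L in (.16,.173,.186):
  for dy in (-.011,0,.011):
    p=X[:3,:3]@np.array([0,dy,L])+X[:3,3]
    print(L,dy,cv2.projectPoints(p[None],np.zeros(3),np.zeros(3),f["intrinsics"],f["dist_coeffs"])[0].ravel())
z=f["z_map"]; print(z[230:262:2,320],z[230:262:2,312])
```

```text
0.16 -0.011 [321.382  241.1323]
0.16 0 [321.3713 263.1371]
0.16 0.011 [321.3605 284.1469]
0.173 -0.011 [321.2937 230.0495]
0.173 0 [321.2859 250.5424]
0.173 0.011 [321.278  270.1929]
0.186 -0.011 [321.2186 220.6297]
0.186 0 [321.213  239.7954]
0.186 0.011 [321.2072 258.2392]
[0.3432 0.3439 0.3441 0.1493 0.1462 0.1438 0.1425 0.1396 0.1374 0.1361
 0.1348 0.1321 0.131  0.1281 0.1274 0.1243] [0.3419 0.3429 0.344  0.148  0.146  0.144  0.1417 0.1405 0.139  0.1359
 0.1332 0.1318 0.1311 0.1279 0.1277 0.1252]
```

View pics/c3.png

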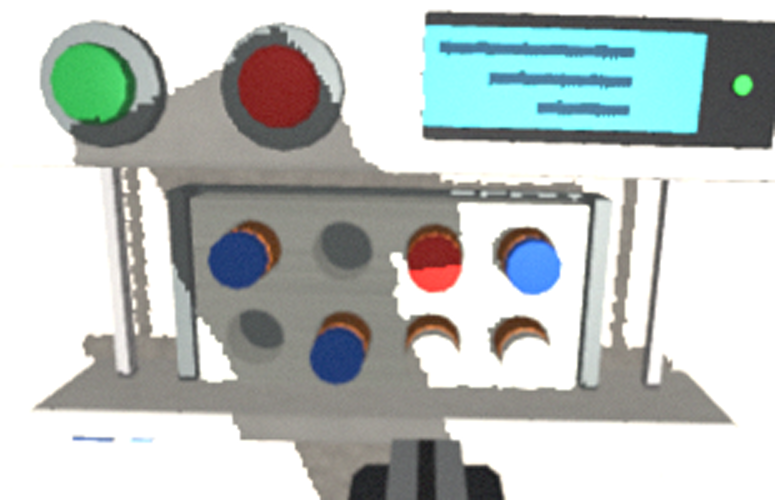

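Run:
```python
from h import *
f=pickle.load(open("wrist1.pkl","rb"))
P=lambda U,V,pl:unproj(f,(U+.5)/2.5-.5+150,(V+.5)/2.5-.5+60,plane=pl,T=f["T"])
for n,a,pl in [("red",(434,263),.088),("blueL",(238,260),.088),("blueR",(532,266),.088),("blueF",(337,355),.088),("start",(92,84),.134),("stop",(279,87),.134),("deckL",(77,163),.113),("deckR",(770,180),.113),("panel backL",(37,408),.095),("panelbackR",(733,422),.095)]:
    p=P(*a,pl);print(n,p,"inst",p@ix,p@iy)
```

```text
red [0.558  0.0501 0.088 ] inst 0.5430555889326826 0.1377001427650502
blueL [0.5703 0.1317 0.088 ] inst 0.542254826208624 0.2201993977015539
blueR [0.5513 0.0094 0.088 ] inst 0.5428795574020787 0.09647821716872174
blueF [0.5234 0.0972 0.088 ] inst 0.5014352586223124 0.17872852120480776
start [0.6441 0.1571 0.134 ] inst 0.6111769698763128 0.25699580661677907
stop [0.6341 0.0935 0.134 ] inst 0.6112983782024697 0.1926402556727042
deckL [0.6189 0.1783 0.113 ] inst 0.5828927277867254 0.2739742196478955
deckR [ 0.5778 -0.0807  0.113 ] inst 0.5832661620814331 0.011650520244559108
panel backL [0.5187 0.2313 0.095 ] inst 0.47561845926967766 0.31039345518617295
panelbackR [ 0.4722 -0.0708  0.095 ] inst 0.4774588885743962 0.004761067920780732
```

>>> apply_moves(dp=[[0.03, -0.06, 0], [0.01, -0.01, 0.1], [0, 0, 0.2], [0, 0, 0.2], [0, 0, 0.2], [0, 0, 0.1], [0, 0, 0]], twist=[[0.003, 0.002, 0.012], [0, 0, 0], [0, 0, 0], [0, 0, 0], [0, 0, 0], [0, 0, 0], [0, 0, 0]], jaw=[255, 255, 255, 255, 255, 255, 255])

```text
clock: 3.85
tcp_pos: [0.559, 0.0388, 0.3422]
orientation: [2.024, -2.403, 0.007]
contact_force: [0.3, -0.1, 0.0]
grip_width: 0.0002
```

Run:
```python
from h import *
from bench import r
plan(r.get_obs(),[.557,.0485,.104],s=-1)
```

```text
t 3.85 tcp [0.559  0.0388 0.3422] F [ 0.2659 -0.1168  0.0095] grip 0.00016033145612289176 tip [0.5594 0.0382 0.1692]
twist units [-0.0014 -0.0014 -0.0057] deg [-0.173  -0.1718 -0.6885]
world d [-0.0024  0.0103 -0.0652] tool d [-0.0099  0.0043  0.0652] units [-0.0827  0.036   0.5434]
units in wanted frame [-0.0815  0.0333  0.5437]
```

>>> apply_moves(dp=[[-0.06, 0.02, 0], [-0.01, 0.01, 0], [0, 0, 0]], twist=[[-0.001, -0.001, -0.004], [0, 0, 0], [0, 0, 0]], jaw=[255, 255, 255])

```text
clock: 4.15
tcp_pos: [0.5574, 0.0484, 0.3439]
orientation: [-2.033, 2.393, -0.004]
contact_force: [0.2, 0.6, 0.1]
grip_width: 0.0001
```

Run:
```python
from h import *
from bench import r
plan(r.get_obs(),[.557,.0485,.104],s=-1)
```

```text
t 4.15 tcp [0.5574 0.0484 0.3439] F [0.1703 0.563  0.0629] grip 6.412263622257337e-05 tip [0.558  0.0483 0.1709]
twist units [-0.0015  0.     -0.0017] deg [-0.1754  0.0051 -0.2032]
world d [-0.001   0.0002 -0.0669] tool d [-0.0001  0.0012  0.0669] units [-0.0005  0.0099  0.5578]
units in wanted frame [-0.0005  0.0082  0.5578]
```

Descend, leaving a margin first.

>>> apply_moves(dp=[[0, 0.01, 0.12], [0, 0, 0.15], [0, 0, 0.12], [0, 0, 0.05], [0, 0, 0]], twist=[[0, 0, 0], [0, 0, 0], [0, 0, 0], [0, 0, 0], [0, 0, 0]], jaw=[255, 255, 255, 255, 255])

```text
clock: 4.65
tcp_pos: [0.557, 0.0491, 0.2899]
orientation: [-2.03, 2.389, -0.009]
contact_force: [-0.4, -0.1, 0.1]
grip_width: 0.0004
```

Run:
```python
from h import *
from bench import r
o=r.get_obs()
plan(o,[.557,.0485,.104],s=-1)
for n in ["wrist","side","top"]:
    f=r.grab_frame(n)
    c={"wrist":f["color"][150:310,220:420],"side":f["color"][150:290,230:380],"top":f["color"][120:230,225:375]}[n]
    cv2.imwrite(f"pics/{n}2.png",cv2.resize(c[:,:,::-1],None,fx=4,fy=4,interpolation=cv2.INTER_CUBIC))
```

```text
t 4.65 tcp [0.557  0.0491 0.2899] F [-0.354  -0.0733  0.1201] grip 0.000380758974109736 tip [0.5585 0.0491 0.1169]
twist units [-0.0041  0.0007 -0.0014] deg [-0.494   0.0882 -0.17  ]
world d [-0.0015 -0.0006 -0.0129] tool d [0.0009 0.0015 0.0129] units [0.0071 0.0123 0.1078]
units in wanted frame [0.0069 0.0114 0.1079]
```

View pics/wrist2.png

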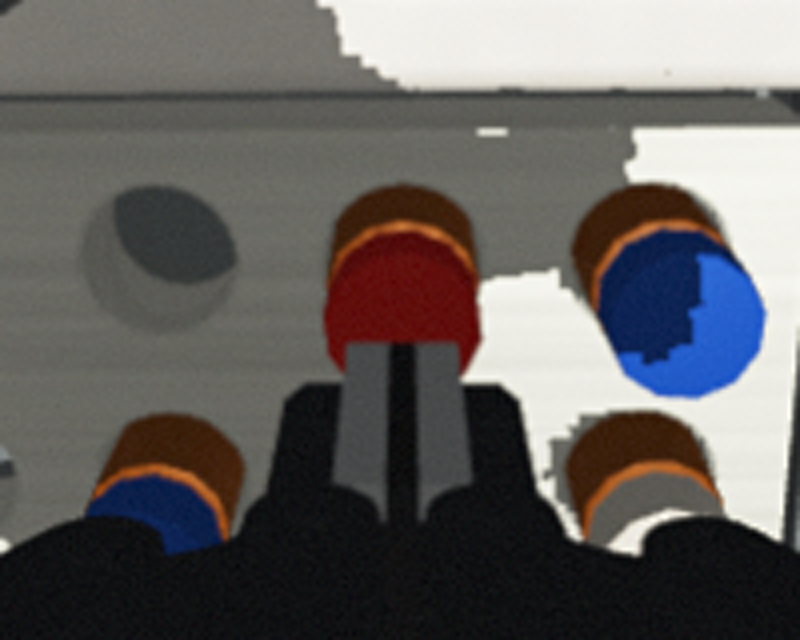

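View pics/side2.png

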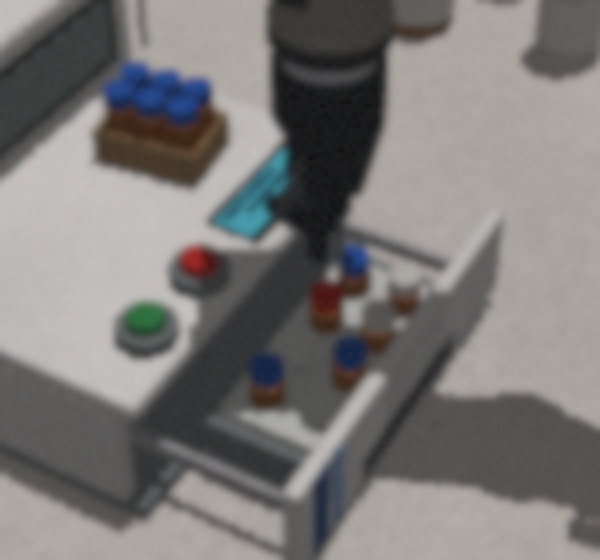

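>>> apply_moves(dp=[[0.005, 0.01, 0.06], [0, 0.005, 0.05], [0, 0, 0], [0, 0, 0], [0, 0, 0]], twist=[[-0.004, 0, 0], [0, 0, 0], [0, 0, 0], [0, 0, 0], [0, 0, 0]], jaw=[255, 255, 255, 255, 255])

```text
clock: 5.3
tcp_pos: [0.5562, 0.0489, 0.2785]
orientation: [-2.031, 2.39, -0.002]
contact_force: [0.0, 0.6, 0.7]
grip_width: 0.0001
```

Run:
```python
from h import *
from bench import r
o=r.get_obs()
plan(o,[.557,.0485,.103],s=-1)
```

```text
t 5.3 tcp [0.5562 0.0489 0.2785] F [0.0401 0.6315 0.6672] grip 0.00014448626636373994 tip [0.5571 0.0493 0.1055]
twist units [-0.0022  0.0014 -0.0016] deg [-0.258   0.1733 -0.1915]
world d [-0.0001 -0.0008 -0.0025] tool d [ 0.0008 -0.0001  0.0025] units [ 0.0065 -0.0005  0.0209]
units in wanted frame [ 0.0065 -0.0005  0.0209]
```

>>> apply_moves(dp=[[0.005, 0, 0.02], [0, 0, 0], [0, 0, 0], [0, 0, 0], [0, 0, 0], [0, 0, 0], [0, 0, 0], [0, 0, 0], [0, 0, 0], [0, 0, 0]], twist=[[-0.002, 0.001, 0], [0, 0, 0], [0, 0, 0], [0, 0, 0], [0, 0, 0], [0, 0, 0], [0, 0, 0], [0, 0, 0], [0, 0, 0], [0, 0, 0]], jaw=[255, 255, 255, 255, 255, 255, 255, 255, 255, 255])

```text
clock: 6.3
tcp_pos: [0.5563, 0.0483, 0.2764]
orientation: [-2.033, 2.393, -0.0]
contact_force: [-1.1, 0.5, 0.2]
grip_width: -0.0
```

Run:
```python
from h import *
from bench import r
o=r.get_obs()
plan(o,[.557,.0485,.103],s=-1)
f=r.grab_frame("wrist")
cv2.imwrite("pics/w3.png",f["color"][:,:,::-1])
```

```text
t 6.3 tcp [0.5563 0.0483 0.2764] F [-1.0584  0.4959  0.1749] grip -4.244908884865261e-05 tip [0.5565 0.0485 0.1034]
twist units [-0.0004  0.0005 -0.0016] deg [-0.0534  0.0597 -0.1877]
world d [ 0.0005  0.     -0.0004] tool d [-0.0001 -0.0005  0.0004] units [-0.0007 -0.0039  0.0037]
units in wanted frame [-0.0007 -0.0039  0.0036]
```

View pics/w3.png

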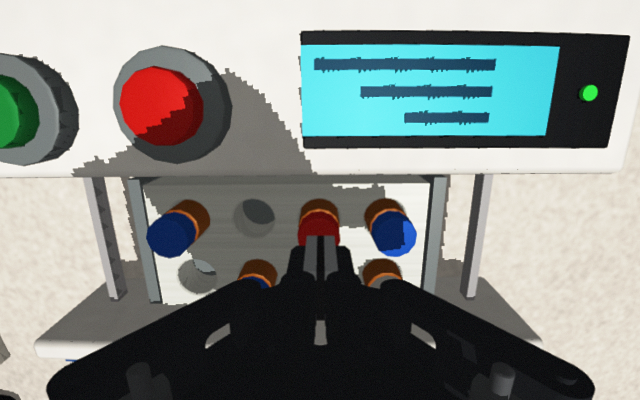

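>>> apply_moves(dp=[[0, 0, 0], [0, 0, 0], [0, 0, 0], [0, 0, 0], [0, 0, 0], [0, 0, 0], [0, 0, 0], [0, 0, 0], [0, 0, 0], [0, 0, 0], [0, 0, 0], [0, 0, 0], [0, 0, 0], [0, 0, 0], [0, 0, 0], [0, 0, 0]], twist=[[0, 0, 0], [0, 0, 0], [0, 0, 0], [0, 0, 0], [0, 0, 0], [0, 0, 0], [0, 0, 0], [0, 0, 0], [0, 0, 0], [0, 0, 0], [0, 0, 0], [0, 0, 0], [0, 0, 0], [0, 0, 0], [0, 0, 0], [0, 0, 0]], jaw=[255, 255, 255, 255, 255, 255, 255, 255, 255, 255, 255, 255, 255, 255, 255, 255])

```text
clock: 7.95
tcp_pos: [0.5563, 0.0483, 0.2764]
orientation: [-2.033, 2.393, 0.0]
contact_force: [0.3, 0.4, 0.9]
grip_width: -0.0
```

Run:
```python
from h import *
from bench import r
o=r.get_obs()
plan(o,[.557,.0485,.103],s=-1)
```

```text
t 7.95 tcp [0.5563 0.0483 0.2764] F [0.3396 0.4336 0.8688] grip -3.937565262754346e-05 tip [0.5565 0.0485 0.1034]
twist units [-0.0004  0.0005 -0.0016] deg [-0.0493  0.0584 -0.1908]
world d [ 0.0005  0.     -0.0004] tool d [-0.0001 -0.0005  0.0004] units [-0.001  -0.0041  0.0033]
units in wanted frame [-0.001  -0.0041  0.0033]
```

>>> apply_moves(dp=[[0, 0, -0.15], [0, 0, -0.2], [0, 0, -0.15], [-0.04, 0.2, 0], [-0.05, 0.25, 0], [-0.05, 0.25, 0], [-0.03, 0.15, 0], [-0.01, 0.05, 0], [0, 0, 0]], twist=[[0, 0, 0], [0, 0, 0], [0, 0, 0], [0, 0, 0], [0, 0, 0], [0, 0, 0], [0, 0, 0], [0, 0, 0], [0, 0, 0]], jaw=[255, 255, 255, 255, 255, 255, 255, 255, 255])

```text
clock: 8.85
tcp_pos: [0.4504, 0.0878, 0.3389]
orientation: [-2.031, 2.393, -0.002]
contact_force: [0.2, 0.4, 0.5]
grip_width: -0.0001
```

Run:
```python
from h import *
from bench import r
o=r.get_obs()
plan(o,ix*.43+iy*.159+[0,0,.075],s=-1)
```

```text
t 8.85 tcp [0.4504 0.0878 0.3389] F [0.2005 0.3818 0.4816] grip -9.233975677007373e-05 tip [0.4508 0.088  0.1659]
twist units [-0.0013  0.0006 -0.0021] deg [-0.1517  0.0743 -0.2577]
world d [-0.0011  0.001  -0.0909] tool d [-0.0007  0.0015  0.0909] units [-0.0059  0.0125  0.7575]
units in wanted frame [-0.007   0.0104  0.7575]
```

>>> apply_moves(dp=[[0, 0.01, 0.12], [0, 0, 0.2], [0, 0, 0.2], [0, 0, 0.14], [0, 0, 0.07], [0, 0, 0.02], [0, 0, 0]], twist=[[0, 0, 0], [0, 0, 0], [0, 0, 0], [0, 0, 0], [0, 0, 0], [0, 0, 0], [0, 0, 0]], jaw=[255, 255, 255, 255, 255, 255, 255])

```text
clock: 9.55
tcp_pos: [0.4575, 0.0862, 0.2473]
orientation: [-2.02, 2.393, -0.009]
contact_force: [0.2, -0.4, -0.1]
grip_width: -0.0001
```

Run:
```python
from h import *
from bench import r
o=r.get_obs()
plan(o,ix*.45+iy*.159+[0,0,.075],s=-1)
f=r.grab_frame("side");cv2.imwrite("pics/s4.png",cv2.resize(f["color"][130:290,230:400,::-1],None,fx=4,fy=3.5,interpolation=cv2.INTER_CUBIC))
```

```text
t 9.55 tcp [0.4575 0.0862 0.2473] F [ 0.2176 -0.4096 -0.0615] grip -0.00010747413304728567 tip [0.4594 0.0866 0.0743]
twist units [-0.0051  0.002  -0.0048] deg [-0.6174  0.2387 -0.5747]
world d [ 0.0101 -0.0008  0.0007] tool d [-0.0009 -0.01   -0.0006] units [-0.0076 -0.0837 -0.005 ]
units in wanted frame [-0.0067 -0.0838 -0.006 ]
```

View pics/s4.png

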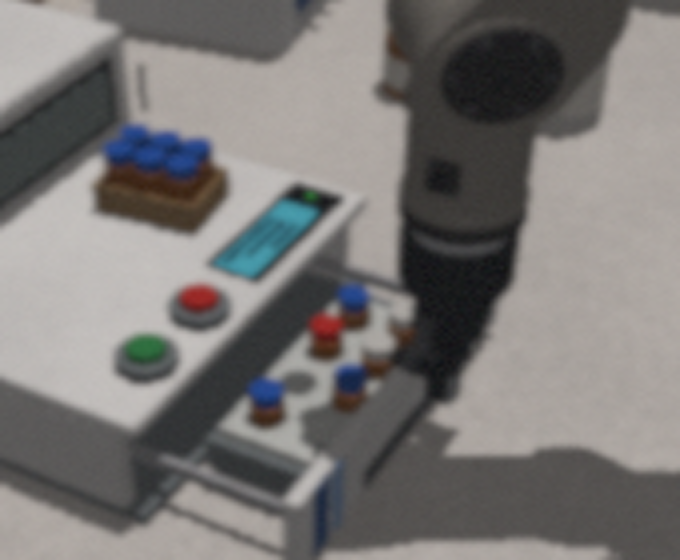

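>>> apply_moves(dp=[[-0.005, -0.02, -0.005], [0, -0.03, 0], [0, -0.03, 0], [0, -0.04, 0], [0, -0.04, 0], [0, -0.04, 0], [0, -0.04, 0], [0, -0.04, 0], [0, -0.04, 0], [0, -0.04, 0]], twist=[[-0.005, 0.002, -0.004], [0, 0, 0], [0, 0, 0], [0, 0, 0], [0, 0, 0], [0, 0, 0], [0, 0, 0], [0, 0, 0], [0, 0, 0], [0, 0, 0]], jaw=[255, 255, 255, 255, 255, 255, 255, 255, 255, 255])

```text
clock: 10.6
tcp_pos: [0.5027, 0.0803, 0.2503]
orientation: [2.038, -2.39, -0.001]
contact_force: [-2.7, 0.3, 3.0]
grip_width: -0.0
```

Run:
```python
from h import *
from bench import r
o=r.get_obs()
plan(o,ix*.572+iy*.159+[0,0,.075],s=-1)
f=r.grab_frame("wrist");cv2.imwrite("pics/w5.png",f["color"][:,:,::-1])
```

```text
t 10.6 tcp [0.5027 0.0803 0.2503] F [-2.6633  0.274   3.0317] grip -2.149926902267351e-05 tip [0.5025 0.0803 0.0773]
twist units [ 0.0006 -0.0001  0.0001] deg [ 0.0713 -0.0152  0.0162]
world d [ 0.0875 -0.0137 -0.0023] tool d [-0.0002 -0.0885  0.0022] units [-0.002  -0.7378  0.0181]
units in wanted frame [-0.0022 -0.7377  0.0191]
```

View pics/w5.png

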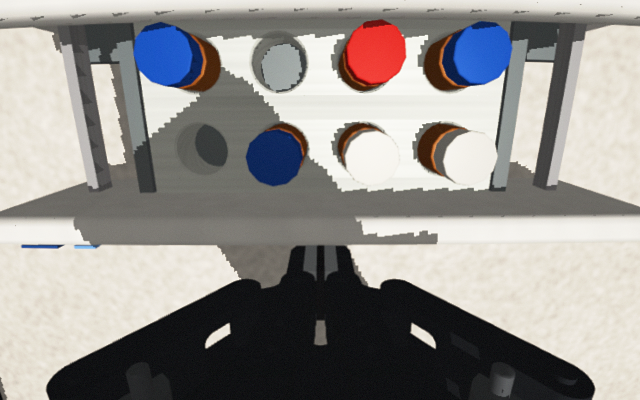

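>>> apply_moves(dp=[[0, -0.04, 0.003], [0, -0.045, 0.003], [0, -0.045, 0.003], [0, -0.045, 0.003], [0, -0.045, 0.003], [0, -0.045, 0.003], [0, -0.045, 0.003], [0, -0.045, 0.003], [0, -0.045, 0.003], [0, -0.045, 0.003], [0, -0.04, 0.003], [0, -0.03, 0.003]], twist=[[0, 0, 0], [0, 0, 0], [0, 0, 0], [0, 0, 0], [0, 0, 0], [0, 0, 0], [0, 0, 0], [0, 0, 0], [0, 0, 0], [0, 0, 0], [0, 0, 0], [0, 0, 0]], jaw=[255, 255, 255, 255, 255, 255, 255, 255, 255, 255, 255, 255])

```text
clock: 11.85
tcp_pos: [0.5698, 0.0694, 0.2454]
orientation: [2.038, -2.39, -0.001]
contact_force: [-3.4, 1.2, 2.3]
grip_width: 0.0001
```

Run:
```python
from h import *
from bench import r
o=r.get_obs()
plan(o,ix*.572+iy*.159+[0,0,.075],s=-1)
f=r.grab_frame("wrist");cv2.imwrite("pics/w6.png",f["color"][:,:,::-1])
```

```text
t 11.85 tcp [0.5698 0.0694 0.2454] F [-3.4203  1.1563  2.3338] grip 7.687892706525809e-05 tip [0.5697 0.0694 0.0724]
twist units [ 0.0004 -0.0001 -0.0001] deg [ 0.0443 -0.0076 -0.008 ]
world d [ 0.0203 -0.0029  0.0026] tool d [-0.0004 -0.0205 -0.0026] units [-0.003  -0.1706 -0.0215]
units in wanted frame [-0.003  -0.1706 -0.0214]
```

View pics/w6.png

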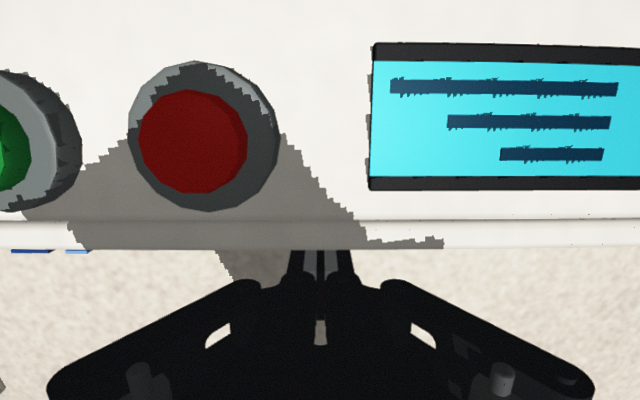

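>>> apply_moves(dp=[[0, -0.03, -0.006], [0, -0.035, -0.006], [0, -0.035, -0.004], [0, -0.03, -0.004], [0, -0.025, 0], [0, -0.02, 0]], twist=[[0, 0, 0], [0, 0, 0], [0, 0, 0], [0, 0, 0], [0, 0, 0], [0, 0, 0]], jaw=[255, 255, 255, 255, 255, 255])

```text
clock: 12.5
tcp_pos: [0.5899, 0.066, 0.2458]
orientation: [2.034, -2.385, -0.008]
contact_force: [-14.5, 3.2, 3.9]
grip_width: -0.0003
```

Run:
```python
from h import *
from bench import r
o=r.get_obs()
plan(o,ix*.572+iy*.159+[0,0,.075],s=-1)
```

```text
t 12.5 tcp [0.5899 0.066  0.2458] F [-14.523    3.2207   3.9157] grip -0.0002760013752092633 tip [0.5884 0.0659 0.0728]
twist units [ 0.0041 -0.001   0.0002] deg [ 0.4974 -0.126   0.0227]
world d [0.0016 0.0007 0.0022] tool d [-0.0009 -0.0014 -0.0022] units [-0.0074 -0.0118 -0.0187]
units in wanted frame [-0.0075 -0.0119 -0.0186]
```

>>> apply_moves(dp=[[0, -0.025, 0], [0, -0.025, 0], [0, 0, 0]], twist=[[0, 0, 0], [0, 0, 0], [0, 0, 0]], jaw=[255, 255, 255])

```text
clock: 12.8
tcp_pos: [0.5916, 0.0662, 0.2452]
orientation: [2.028, -2.374, -0.021]
contact_force: [1.0, -0.5, -0.6]
grip_width: -0.0002
```

Run:
```python
from h import *
from bench import r
o=r.get_obs()
plan(o,ix*.572+iy*.159+[0,0,.075],s=-1)
f=r.grab_frame("wrist");cv2.imwrite("pics/w7.png",f["color"][:,:,::-1])
```

```text
t 12.8 tcp [0.5916 0.0662 0.2452] F [ 1.0333 -0.4878 -0.6462] grip -0.00022597393540350829 tip [0.5876 0.0658 0.0722]
twist units [ 0.0107 -0.0029  0.0009] deg [ 1.2846 -0.3456  0.1098]
world d [0.0024 0.0008 0.0028] tool d [-0.0011 -0.0022 -0.0028] units [-0.0092 -0.0179 -0.0237]
units in wanted frame [-0.0093 -0.0185 -0.0232]
```

View pics/w7.png

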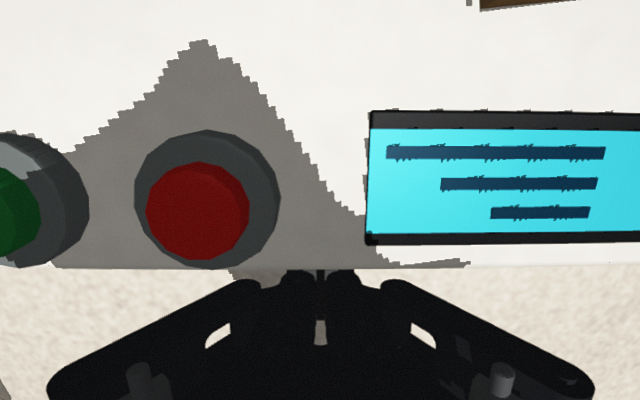

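>>> apply_moves(dp=[[0, 0.1, 0], [0, 0.15, 0], [0, 0.1, 0], [0, 0, -0.1], [0, 0, -0.25], [0, 0, -0.25], [0, 0, -0.25], [0, 0, -0.15], [0, 0, 0], [0, 0, 0]], twist=[[0.01, -0.003, 0], [0, 0, 0], [0, 0, 0], [0, 0, 0], [0, 0, 0], [0, 0, 0], [0, 0, 0], [0, 0, 0], [0, 0, 0], [0, 0, 0]], jaw=[255, 255, 255, 255, 255, 255, 255, 255, 255, 255])

```text
clock: 13.85
tcp_pos: [0.557, 0.07, 0.3799]
orientation: [-2.021, 2.377, -0.023]
contact_force: [-0.5, 0.1, -0.0]
grip_width: 0.0
```

Run:
```python
from h import *
from bench import r
o=r.get_obs()
plan(o,[.6436,.158,.19],s=-1)
T=np.eye(4);T[:3,:3]=Ro.from_rotvec(o["orientation"]).as_matrix();T[:3,3]=o["tcp_pos"]
f=r.grab_frame("wrist");f["T"]=T@f["hand_eye"];pickle.dump(f,open("w8.pkl","wb"));cv2.imwrite("pics/w8.png",f["color"][:,:,::-1])
f=r.grab_frame("side");cv2.imwrite("pics/s8.png",cv2.resize(f["color"][160:290,170:340,::-1],None,fx=4,fy=4,interpolation=cv2.INTER_CUBIC))
```

```text
t 13.85 tcp [0.557  0.07   0.3799] F [-0.4903  0.1159 -0.0483] grip 3.378470611430324e-05 tip [0.5615 0.0705 0.2069]
twist units [-0.012   0.0033 -0.0013] deg [-1.4438  0.3922 -0.1565]
world d [ 0.0821  0.0875 -0.0169] tool d [-0.0995 -0.0665  0.0193] units [-0.8289 -0.554   0.1607]
units in wanted frame [-0.8284 -0.5601  0.141 ]
```

View pics/w8.png

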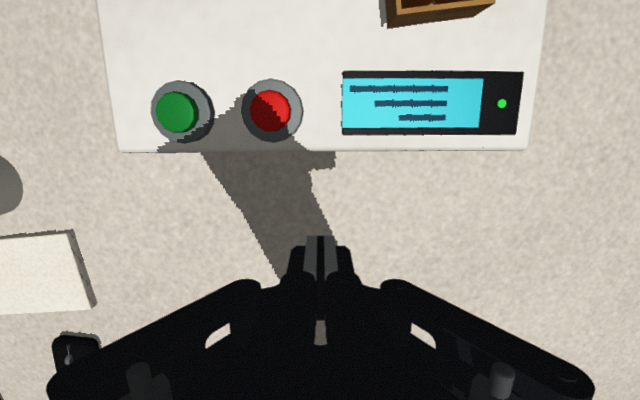

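View pics/s8.png

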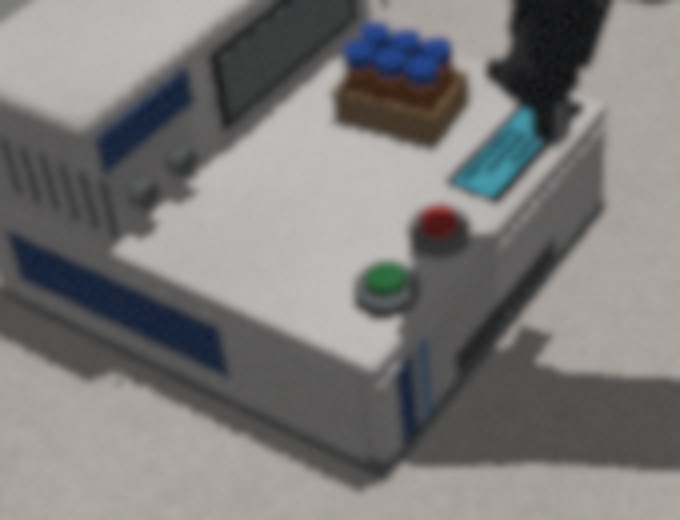

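Run:
```python
from h import *
from bench import r
def cloud(f):
    v,u=np.mgrid[0:400,0:640]; z=f["z_map"]
    p=cv2.undistortPoints(np.stack([u,v],-1).reshape(-1,1,2).astype(float),f["intrinsics"],f["dist_coeffs"])[:,0]
    m=z.ravel()>0; p=p[m]; z=z.ravel()[m]
    return (np.c_[p*z[:,None],z]-f["t"])@f["R"]
g=pickle.load(open("side0.pkl","rb")); f=r.grab_frame("side")
for n,k in (("before",g),("after",f)):
    X=cloud(k); X=np.c_[X@ix,X@iy,X[:,2]]
    m=(X[:,2]>.035)&(X[:,2]<.085)&(X[:,1]>.05)&(X[:,1]<.30)&(X[:,0]>.40)&(X[:,0]<.62)
    a=X[m,0]
    h,e=np.histogram(a,np.arange(.4,.62,.004)); i=h.argmax(); b=a[abs(a-e[i]-.002)<.006]; print(n,len(b),np.median(b),b.mean())
f=pickle.load(open("w8.pkl","rb"))
for n,a in [("start",(177,112)),("stop",(271,111))]: print(n,unproj(f,*a,plane=.134,T=f["T"]))
```

```text
before 473 0.46181205205298986 0.4616638828955581
after 597 0.5808587281461909 0.5807961276047339
start [0.6441 0.1564 0.134 ]
stop [0.634  0.0931 0.134 ]
```

>>> apply_moves(dp=[[-0.1, -0.08, 0], [-0.22, -0.15, 0], [-0.22, -0.15, 0], [-0.15, -0.1, 0], [-0.08, -0.05, 0], [-0.02, -0.01, 0], [0, 0, 0], [0, 0, 0]], twist=[[-0.011, 0.003, 0], [0, 0, 0], [0, 0, 0], [0, 0, 0], [0, 0, 0], [0, 0, 0], [0, 0, 0], [0, 0, 0]], jaw=[255, 255, 255, 255, 255, 255, 255, 255])

```text
clock: 14.8
tcp_pos: [0.6358, 0.1528, 0.3678]
orientation: [2.021, -2.381, -0.012]
contact_force: [-0.4, -0.0, 0.4]
grip_width: -0.0004
```

Run:
```python
from h import *
from bench import r
o=r.get_obs()
plan(o,[.6438,.1575,.150],s=-1)
```

```text
t 14.8 tcp [0.6358 0.1528 0.3678] F [-0.3841 -0.0209  0.353 ] grip -0.0004081296078913462 tip [0.6325 0.1518 0.1948]
twist units [ 0.0084 -0.0044 -0.0023] deg [ 1.0114 -0.5245 -0.2753]
world d [ 0.0113  0.0057 -0.0448] tool d [-0.0079 -0.011   0.0446] units [-0.0659 -0.0914  0.3715]
units in wanted frame [-0.062  -0.0851  0.3737]
```

>>> apply_moves(dp=[[-0.04, -0.05, 0], [-0.01, -0.01, 0.08], [0, 0, 0.1], [0, 0, 0.05], [0, 0, 0], [0, 0, 0]], twist=[[0.008, -0.004, -0.002], [0, 0, 0], [0, 0, 0], [0, 0, 0], [0, 0, 0], [0, 0, 0]], jaw=[255, 255, 255, 255, 255, 255])

```text
clock: 15.4
tcp_pos: [0.6434, 0.1548, 0.3372]
orientation: [2.033, -2.392, 0.002]
contact_force: [0.3, -0.4, -0.2]
grip_width: 0.0
```

Run:
```python
from h import *
from bench import r
o=r.get_obs()
plan(o,[.6438,.1575,.136],s=-1)
f=r.grab_frame("wrist");cv2.imwrite("pics/w9.png",f["color"][:,:,::-1])
f=r.grab_frame("side");cv2.imwrite("pics/s9.png",cv2.resize(f["color"][160:290,170:340,::-1],None,fx=4,fy=4,interpolation=cv2.INTER_CUBIC))
```

```text
t 15.4 tcp [0.6434 0.1548 0.3372] F [ 0.3255 -0.4125 -0.195 ] grip 2.2498201901900093e-05 tip [0.6433 0.1544 0.1642]
twist units [ 0.0002 -0.0011 -0.0016] deg [ 0.0204 -0.1372 -0.1878]
world d [ 0.0005  0.0031 -0.0282] tool d [-0.0032 -0.      0.0282] units [-0.0264 -0.0001  0.2349]
units in wanted frame [-0.0259 -0.0001  0.235 ]
```

View pics/w9.png

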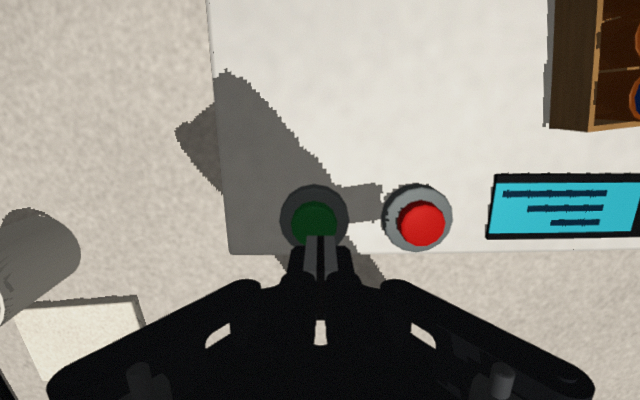

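View pics/s9.png

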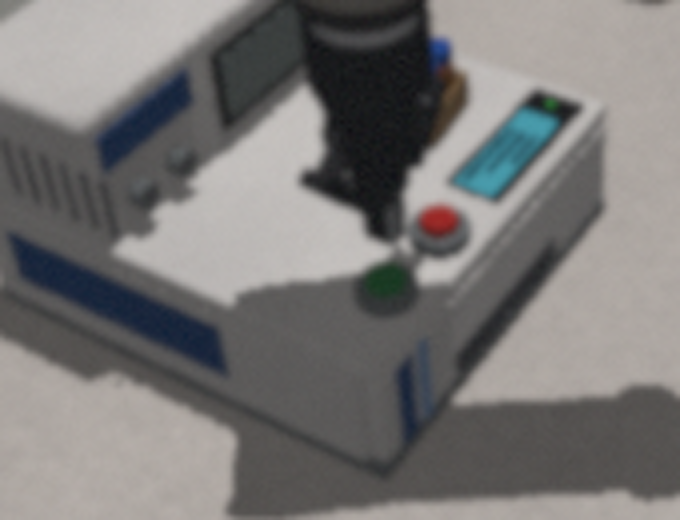

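>>> apply_moves(dp=[[-0.022, 0, 0.04], [-0.004, 0, 0.08], [0, 0, 0.06], [0, 0, 0.03], [0, 0, 0]], twist=[[0, -0.001, -0.001], [0, 0, 0], [0, 0, 0], [0, 0, 0], [0, 0, 0]], jaw=[255, 255, 255, 255, 255])

```text
clock: 16.0
tcp_pos: [0.6442, 0.1585, 0.3106]
orientation: [-2.037, 2.39, -0.001]
contact_force: [0.1, 0.2, -0.1]
grip_width: -0.0001
```

Run:
```python
from h import *
from bench import r
o=r.get_obs()
plan(o,[.6438,.1575,.129],s=-1)
f=r.grab_frame("wrist");cv2.imwrite("pics/w10.png",f["color"][:,:,::-1])
```

```text
t 16.0 tcp [0.6442 0.1585 0.3106] F [ 0.057   0.1664 -0.0543] grip -9.485602560629661e-05 tip [0.6443 0.1586 0.1376]
twist units [-0.0005  0.0003 -0.0003] deg [-0.0598  0.038  -0.0392]
world d [-0.0005 -0.0011 -0.0086] tool d [0.0012 0.0004 0.0086] units [0.0101 0.0031 0.072 ]
units in wanted frame [0.01  0.003 0.072]
```

View pics/w10.png

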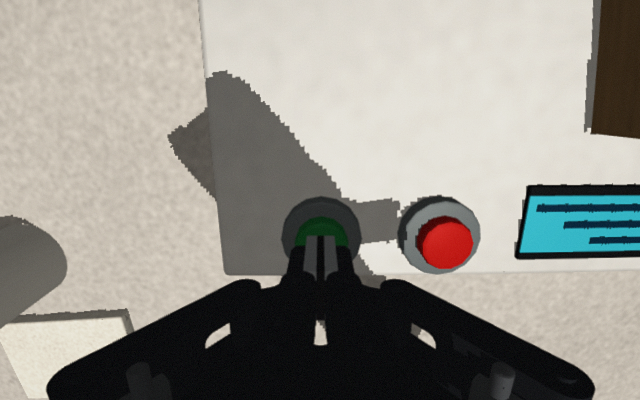

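Aligned with the key, about 3 mm above it. Press gently.

>>> apply_moves(dp=[[0.005, 0, 0.025], [0, 0, 0.03], [0, 0, 0.03], [0, 0, 0.03]], twist=[[0, 0, 0], [0, 0, 0], [0, 0, 0], [0, 0, 0]], jaw=[255, 255, 255, 255])

```text
clock: 16.45
tcp_pos: [0.6445, 0.1582, 0.3018]
orientation: [-2.035, 2.39, -0.003]
contact_force: [-15.3, -6.0, 38.7]
grip_width: 0.0
```

Run:
```python
from h import *
from bench import r
o=r.get_obs()
plan(o,[.6438,.1575,.129],s=-1)
```

```text
t 16.45 tcp [0.6445 0.1582 0.3018] F [-15.273   -6.0115  38.6763] grip 2.0280534457327264e-06 tip [0.645  0.1583 0.1288]
twist units [-0.0015  0.0004 -0.0007] deg [-0.181   0.0483 -0.0882]
world d [-0.0012 -0.0008  0.0002] tool d [ 0.001   0.0011 -0.0002] units [ 0.0082  0.009  -0.0016]
units in wanted frame [ 0.0082  0.0091 -0.0015]
```

>>> apply_moves(dp=[[0, 0, -0.05], [0, 0, -0.15], [0, 0, -0.25], [0, 0, -0.25], [0, 0, -0.15], [0, 0, 0], [0, 0.2, 0], [0, 0.35, 0], [0, 0.35, 0], [0, 0.2, 0], [0, 0, 0], [0, 0, 0]], twist=[[0, 0, 0], [0, 0, 0], [0, 0, 0], [0, 0, 0], [0, 0, 0], [0, 0, 0], [0, 0, 0], [0, 0, 0], [0, 0, 0], [0, 0, 0], [0, 0, 0], [0, 0, 0]], jaw=[255, 255, 255, 255, 255, 255, 255, 255, 255, 255, 255, 255])

```text
clock: 17.65
tcp_pos: [0.5087, 0.1784, 0.4007]
orientation: [-2.034, 2.394, -0.004]
contact_force: [0.1, -0.7, 0.6]
grip_width: -0.0001
```

Run:
```python
from h import *
from bench import r
o=r.get_obs()
plan(o,s=-1)
f=r.grab_frame("wrist");cv2.imwrite("pics/w11.png",f["color"][:,:,::-1])
f=r.grab_frame("side");cv2.imwrite("pics/s11.png",cv2.resize(f["color"][120:290,150:350,::-1],None,fx=4,fy=3.5,interpolation=cv2.INTER_CUBIC))
```

```text
t 17.65 tcp [0.5087 0.1784 0.4007] F [ 0.1261 -0.6781  0.6316] grip -0.00010901151772859325 tip [0.5091 0.178  0.2277]
twist units [-0.001  -0.0008 -0.0016] deg [-0.1188 -0.0919 -0.187 ]
```

View pics/w11.png

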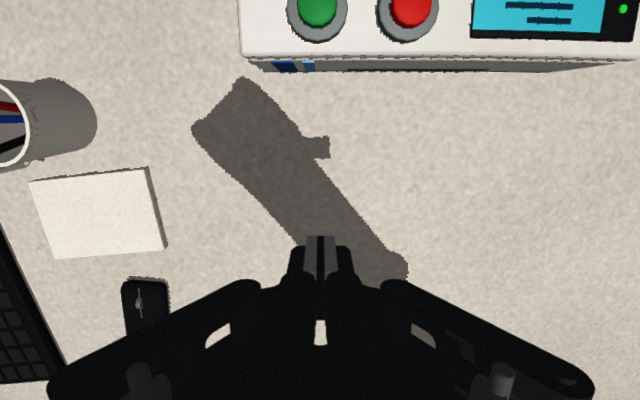

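View pics/s11.png

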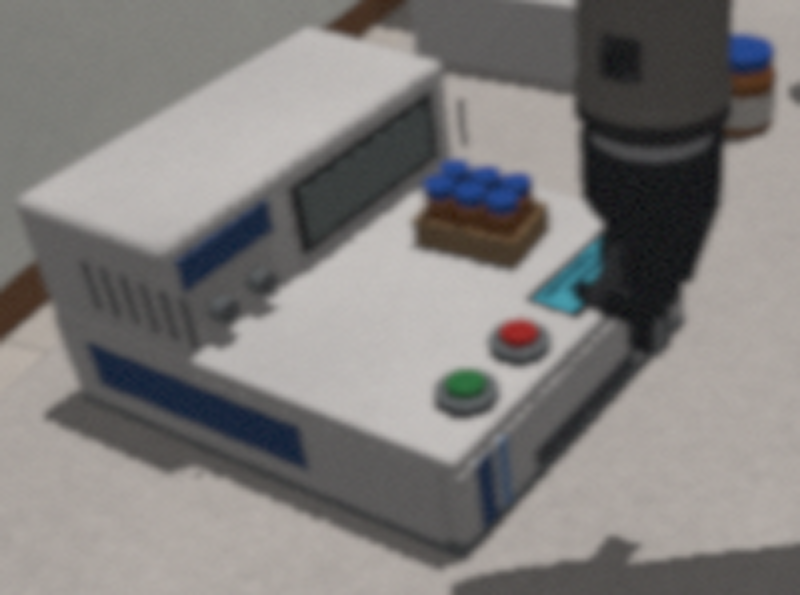

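```bash
python3 -c "
from bench import r
print(r.get_obs()['clock']); print(r.hand_in())"
```

```text
17.75
the job is handed in; nothing more can be done
None
```

I did the three steps in the order asked and handed the job in at 17.75 s of the 51 s allowed. Handing in reports no verdict.

- **Pointing:** the closed fingertips pointed straight down, about 15 mm above the middle of the red cap, and were held still for about 2.5 s. The vial is in the rear row, third well from the left as seen from the robot. I came straight down from above it, and the force stayed at noise level.
- **Drawer:** I pushed the middle of the front panel gently against about 3 N until it stopped, where the force rose to 14.5 N. The depth images put the travel at 119 mm rather than the nominal 120 mm. That gap is within measurement error, and the panel looks flush with the deck in the pictures.
- **Start key:** I pressed the green key about 5 mm, to its stop, then lifted off. The push peaked at about 39 N, more than the roughly 4 N the key needs. The fingertips were the only part meant to touch the key. My last images show it back up.

In those images the red key, the vial box and the other items in view look undisturbed. The arm was clear of everything, with forces near zero.

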